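# Close the vacuum pot: draw its lid down crosswise

### The job

Close the vacuum pot by tightening its four wing knobs clockwise in crosswise order (a knob, the one opposite, then the other two), in two passes: first about a fifth of a turn each, then in crosswise order again until each knob is firmly tight and the lid sits fully home on its pads. Feel for the tightness, do not force any knob beyond it, and never let the lid tip far or press on it with the hand. Leave the other things on the bench where they are and let go at the end.

Things in the scene. Friction and masses are not known exactly. Their poses are not given: they have to be found in the camera images.
- pot: Grey steel vacuum-trap pot, about 210 mm across its four ears and 72 mm high, screwed to the bench (fixed), brass hose spigot low on its -x side. Origin under its centre on the bench, z up. The knob screws stand upright on a circle of 85 mm radius at 45, 135, 225 and 315 degrees from its x axis (knob_1 to knob_4). Across from each other: 1 and 3, 2 and 4.
- lid: Aluminium lid with four ears 12 mm thick and a sight glass in the middle. Origin: centre of its underside, z up. Starts level 76.5 to 77.1 mm above the bench on a springy seal (about 2 N per mm at each ear); home when its ears sit on the pot's hard landing pads, underside at 71.5 to 72.6 mm, not known beforehand. Tipped by more than 1.7 degrees (0.03 rad) it spoils the seal.
- knob_1: Black wing knob at 45 degrees: upright bar 70 mm long, 11 thick, 24 tall on a 9 mm stem; steel collar, 22 mm across, underside 28 mm below the bar's centre. Origin on the screw axis at the bar's centre, x along the bar, z up. The bar's outer end starts 0.8 to 1.1 rad anticlockwise of straight outward. The four knobs are alike; more under knob_2 to 4.
- knob_2: Wing knob like knob_1, at 135 degrees. Screws: clockwise from above tightens and lowers the knob 3.0 mm per rad, so a hand that grips it must sink with it. Bar centre starts 117.2 to 118.0 mm above the bench, collar 0.1 to 1.5 mm clear of the lid. Takes some 1.7 to 2.6 rad in all to come tight (first pass: 0.9 to 1.4 rad) and stays where it is left.
- knob_3: Wing knob like knob_1, at 225 degrees. Torque: about 0.18 Nm running free, 0.25 Nm on the seal; with the ear on its pad it climbs within 0.1 to 0.2 rad to the right tightness, 0.45 to 0.5 Nm (collar pressing with some 60 N). Under 0.3 Nm (25 N) is loose, over 0.7 Nm (110 N) spoils it. A wing may also be pushed round by shut fingertips.
- knob_4: Wing knob like knob_1, at 315 degrees. When a bar end is pushed 27 mm from the screw axis, right tightness is felt as 25 to 30 N of sideways push, part of it skew and rubbing. A tightened knob can ease by up to 30 N when the one across from it follows. One tightened fully without a part-way first pass tips the lid too far.
- pencil: Flat red pencil, 143 mm long, lying beside the pot; leave alone. Origin under its centre.
- packing_block: Wooden block 66x123x45 mm lying beside the pot; leave alone. Origin under its centre.
- bit_box: Lidded wooden box 123x180x62 mm at the left; leave alone. Origin under its centre.
- tin_dish: Shallow tin dish, 109 mm across, 36 mm high, at the left; leave alone. Origin under its centre.
- tape_reel: Grey reel 128 mm across, 35 mm high, at the left of the pot, farther back; leave alone. Origin under its centre.

How it is judged:
On the way, in this order (a step that is already met when the one before it is completed fails the run):
1. two opposite knobs have been turned down part way, each by more than 1.8 mm (0.6 rad), the other two not yet (less than 1 mm), none tight (((distance of each of knob_1, knob_3 from where it was at the start of the episode above 0.0018 m and distance of each of knob_2, knob_4 from where it was at the start of the episode below 0.001 m and contact force between each of knob_1, knob_2, knob_3, knob_4 and lid below 25 N) or (distance of each of knob_2, knob_4 from where it was at the start of the episode above 0.0018 m and distance of each of knob_1, knob_3 from where it was at the start of the episode below 0.001 m and contact force between each of knob_1, knob_2, knob_3, knob_4 and lid below 25 N))), for 0.2 s.
2. all four knobs have been turned down by more than 1.8 mm, none tight yet (less than 25 N on the lid) (distance of each of knob_1, knob_2, knob_3, knob_4 from where it was at the start of the episode above 0.0018 m and contact force between each of knob_1, knob_2, knob_3, knob_4 and lid below 25 N), for 0.2 s.
3. two opposite knobs are tight (more than 25 N on the lid), the other two not yet (((contact force between each of knob_1, knob_3 and lid above 25 N and contact force between each of knob_2, knob_4 and lid below 25 N) or (contact force between each of knob_2, knob_4 and lid above 25 N and contact force between each of knob_1, knob_3 and lid below 25 N))), for 0.2 s.
At the end, for the whole second after the job is handed in: All four knobs press on the lid with 25 to 110 N and are at rest, and the lid is level within 0.008 rad, so home on its pads; the hand has let go (contact force between knob_1 and lid between 25 and 110 N and contact force between knob_2 and lid between 25 and 110 N and contact force between knob_3 and lid between 25 and 110 N and contact force between knob_4 and lid between 25 and 110 N and angle between lid's own z axis and vertical below 0.008 rad and angular speed of each of knob_1, knob_2, knob_3, knob_4 below 0.1 rad/s); the robot touches nothing.
It fails at once if the lid tips by more than 0.03 rad (angle between lid's own z axis and vertical above 0.03 rad).
It fails at once if a knob is over-tightened (more than 110 N on the lid) (contact force between any of knob_1, knob_2, knob_3, knob_4 and lid above 110 N).
It fails at once if the hand presses on the lid with more than 10 N (contact force between the arm and lid above 10 N).
It fails at once if one of the other things is moved by more than 20 mm (distance of any of pencil, packing_block, bit_box, tin_dish, tape_reel from where it was at the start of the episode above 0.02 m).
It also fails if it takes over 72 s, if anything falls off the work surface, if the arm or the gripper's body presses on something with over 40 N, if the wrist force passes 120 N, or if a joint passes its speed limit or range.

### The arm

A 6-joint arm with a two-finger parallel gripper is mounted at the origin on a cart in front of the work surface, level with it; the furniture and walls round the work are solid. World frame = base frame: x ahead of the robot, y to its left, z up, the work surface at z = 0. Lengths are in m, angles in rad, forces in N, time in s.
With the tool pointing down it reaches from about 0.375 to 0.975 m from the base axis. Payload 3.8 kg.
Tool frame: the origin (TCP) lies at the very end of the fingers, on their centre line; the grasp point (between the pads) lies 19 mm behind it (manip.grasp_offset is the distance from the TCP to the grasp point, in m); z points along the fingers, y is the line along which they close (so a half turn about z gives the same grasp; the last joint's range is limited). The gripper opens to 85 mm and grips with 20 to 120 N. Pads are 22 mm wide; open, the fingers measure 114 mm over their backs; the gripper's body (76 mm by 85 mm) begins 54 mm behind the grasp point. The pads swing forward as they close: fully open they stand 13 mm farther back than shut.
Start: joints at [1.172, 0.264, 1.604, -0, 1.274, -0.037], TCP at [0.239, 0.631, 0.231] pointing down, gripper open.
Joint ranges: [-2.63, 2.63], [-0.94, 2.18], [0.31, 2.57], [-1.31, 4.45], [0, 2.66], [-2.55, 2.55]. Speed limits (rad/s): [2.57, 2.57, 3.14, 3.14, 3.14, 3.14].

### API

Orientations are given as a rotation vector (axis times angle).
In Python, from rig import manip, eoat, planner, imaging, job, get_clock, get_q, get_qd, get_tau, get_tool_pos, get_eef_rot, get_force, get_torque, get_width, get_gripper_force gives the robot as it stands. Calls block until the motion is done:
- manip.move_pose(position, orientation): joint-space move of the TCP to a pose.
- manip.move_l(position, frame=None, v=0.15): straight line of the TCP; frame=None keeps the orientation; v is the mean speed in m/s.
- manip.set_joints(angles): joint-space move.
- eoat.ungrasp() and eoat.clamp(force=None): open the fingers fully, or close them until they stop; force is the grip in N (None keeps the last).
- manip.pause(seconds).
- planner.inverse_kinematics(position, orientation): joint angles nearest the present ones, or None.
- imaging.camera(name): name is "scene" or "side" or "wrist"; returns (picture, depth): 480x640x3 uint8, red, green, blue; 480x640 float32, m along the optical axis (not along the pixel's ray), 0 where there is no reading.
- imaging.calibration(name): a dict with "camera_matrix" (3x3 intrinsics, pixels), "xyz" and "attitude" of the camera in the world. Camera axes: x right, y down, z forward; pixel columns grow to the right and rows downward; lengths in m; the calibration is good to about 2 mm. A picture is of the moment at which its call begins: read the wrist's pose just before it. calibration takes no time and is no camera call; for the wrist camera it gives the pose at the moment of the call.
A pose or a line that the arm cannot do raises manip.PlanningError and nothing moves.
- job.job_done(): hands the job in; it is judged then, once.
Readings, each from a call of its own:
- get_clock(): time.
- get_q(): joint angles.
- get_qd(): joint speeds.
- get_tau(): joint torques, N m.
- get_tool_pos(): TCP position.
- get_eef_rot(): TCP orientation.
- get_force(): force on the tool from outside, world axes, zero at the start.
- get_torque(): the same for the moment, N m.
- get_width(): finger opening in m.
- get_gripper_force(): force on a finger pad.
Only numpy, scipy, OpenCV 4.12 (cv2) and the standard library are available. Lean on these libraries where they do the work, as an engineer would, in place of code of your own. Each camera call takes 0.05 s, during which the arm holds its last target. There are 200 camera calls.

## Working session

There is one attempt and no reset: what is moved stays moved. The work goes in short steps, each a Python script; the robot and the scene stay as the last script left them, time stands still between calls to the robot, and variables do not carry over. Pictures are saved under pics/ and viewed, at most 10 in all, crops included, and the job is handed in when it is done.

```bash
ls; mkdir -p pics
python3 - <<'E'
from rig import *
import cv2,numpy as np
ims=[]
for n in ["scene","side","wrist"]:
    c=imaging.calibration(n); p,d=imaging.camera(n)
    np.savez(f"pics/{n}0.npz",p=p,d=d,K=c["camera_matrix"],t=c["xyz"],a=c["attitude"])
    print(n,c); cv2.imwrite(f"pics/{n}0.png",p[:,:,::-1])
print(get_clock(),get_tool_pos(),get_eef_rot(),get_force(),get_width(),manip.grasp_offset)
E
```

```text
pics
scene {'camera_matrix': array([[562.12139628,   0.        , 319.00391992],
       [  0.        , 562.12139628, 237.36797328],
       [  0.        ,   0.        ,   1.        ]]), 'xyz': array([-0.05360271, -0.5523085 ,  0.6636069 ]), 'attitude': array([-2.02331261,  0.7165666 , -0.38993023])}
side {'camera_matrix': array([[576.76480929,   0.        , 332.73908929],
       [  0.        , 576.76480929, 235.45474985],
       [  0.        ,   0.        ,   1.        ]]), 'xyz': array([0.40510154, 1.19823888, 0.72901408]), 'attitude': array([-0.18920294,  2.68671058, -1.52563192])}
wrist {'camera_matrix': array([[349.60925846,   0.        , 316.03666804],
       [  0.        , 349.60925846, 232.82107772],
       [  0.        ,   0.        ,   1.        ]]), 'xyz': array([0.16089715, 0.66114734, 0.37188541]), 'attitude': array([2.35117836, 1.6242593 , 0.26754196])}
0.15 [0.2386699  0.63078266 0.23023327] [-5.65083625e-01 -3.08994534e+00  2.71288541e-03] [ 0.34188386  0.39886613 -0.20086763] 0.08532841449974417 0.0187
```

View pics/scene0.png

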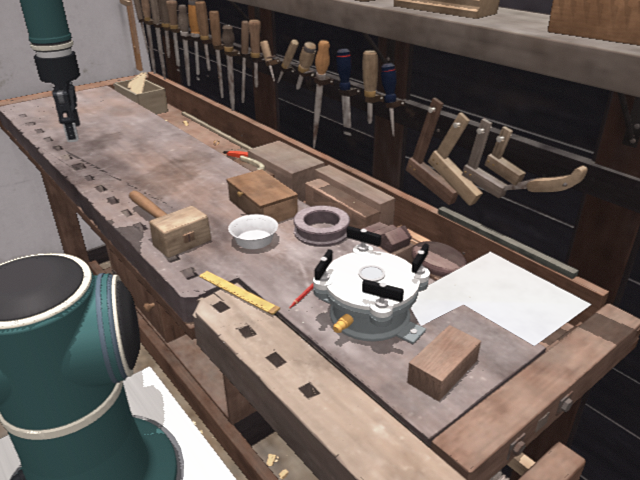

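View pics/side0.png

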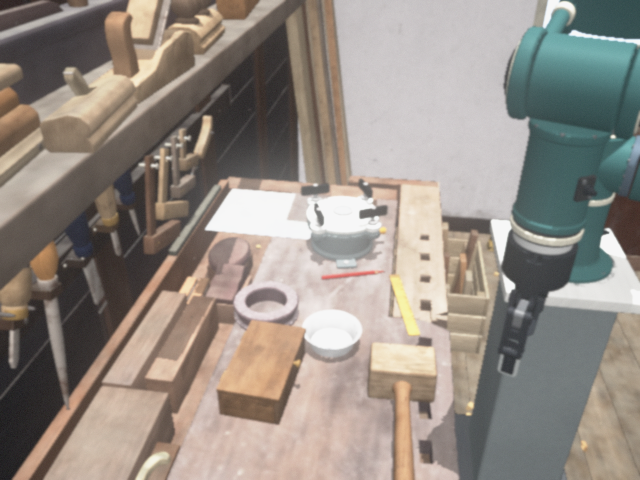

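The scene view shows the lid centred near pixel (371,273), with dark knobs at about (323,264), (363,236), (420,258) and (382,290). The brass spigot is at (343,323). In the side view the pot is near (345,215). Next I'll deproject the depth.

```bash
cat > geo.py <<'E'
import numpy as np
from scipy.spatial.transform import Rotation as R
def cloud(p,d,K,t,a):
    v,u=np.mgrid[:d.shape[0],:d.shape[1]]
    c=np.stack([(u-K[0,2])/K[0,0]*d,(v-K[1,2])/K[1,1]*d,d],-1)
    return c@R.from_rotvec(a).as_matrix().T+t
E
python3 - <<'E'
from geo import *
from scipy import ndimage
for n in ["scene","side"]:
    z=np.load(f"pics/{n}0.npz"); P=cloud(**z); d=z['d']; br=z['p'].max(2)
    # lid top: bright at z .08-.1
    m=(d>0)&(P[...,0]>.3)&(P[...,0]<.9)&(P[...,1]>-.5)&(P[...,1]<.2)
    k=m&(P[...,2]>.098)&(P[...,2]<.14)
    lab,N=ndimage.label(k)
    for i in range(1,N+1):
        q=lab==i
        if q.sum()<25: continue
        X=P[q]; print(n,'cl',q.sum(),X.mean(0).round(4),X.min(0).round(3),X.max(0).round(3),br[q].mean())
    l=m&(P[...,2]>.08)&(P[...,2]<.097)&(br>120); X=P[l]
    print(n,'lid',l.sum(),np.median(X[:,2]),(X[:,:2].min(0)+X[:,:2].max(0))/2,X[:,:2].min(0),X[:,:2].max(0))
    b=m&(z['p'][...,0]>150)&(z['p'][...,2]<80)&(P[...,2]<.06)&(P[...,2]>.01);print('brass',P[b].mean(0) if b.any() else None,b.sum())
E
```

```text
scene cl 957 [0.8755 0.1184 0.12  ] [0.866 0.017 0.098] [0.895 0.2   0.14 ] 122.45872518286312
scene cl 460 [0.5642 0.0919 0.1196] [0.549 0.061 0.098] [0.583 0.126 0.132] 43.78478260869565
scene cl 272 [ 0.5862 -0.0274  0.1229] [ 0.559 -0.041  0.098] [ 0.623 -0.006  0.132] 56.69117647058823
scene cl 311 [0.4441 0.0628 0.1224] [0.417 0.047 0.098] [0.48  0.085 0.132] 60.938906752411576
scene cl 615 [ 0.4732 -0.0511  0.1204] [ 0.456 -0.081  0.098] [ 0.495 -0.017  0.132] 52.81626016260162
scene lid 4140 0.0886637417618254 [0.65873634 0.04226486] [ 0.4300393  -0.06824299] [0.88743339 0.15277271]
brass [0.44347535 0.00225883 0.03888152] 52
side cl 171 [ 0.4766 -0.0395  0.1219] [ 0.458 -0.074  0.099] [ 0.496 -0.012  0.135] 132.1169590643275
side cl 32 [0.8725 0.0476 0.1357] [0.871 0.022 0.127] [0.875 0.08  0.14 ] 94.78125
side cl 292 [ 0.5938 -0.0162  0.1201] [ 0.562 -0.038  0.099] [0.625 0.001 0.133] 126.9931506849315
side cl 248 [0.8735 0.1326 0.1209] [0.869 0.075 0.099] [0.893 0.2   0.14 ] 126.60483870967742
side cl 163 [0.5659 0.1066 0.1229] [0.551 0.065 0.1  ] [0.585 0.134 0.133] 168.06134969325154
side cl 325 [0.4507 0.0747 0.1206] [0.419 0.052 0.099] [0.481 0.093 0.133] 141.42461538461538
side cl 92 [0.8792 0.1784 0.1049] [0.871 0.147 0.098] [0.894 0.2   0.112] 141.5108695652174
side lid 1973 0.0896060374812212 [0.66147487 0.04530356] [ 0.43151451 -0.05672712] [0.89143524 0.14733423]
brass None 0
```

```bash
cat > look.py <<'E'
from rig import *
from geo import *
import cv2
from scipy import ndimage
def down(yaw): # tool z down, tool x at world angle yaw
    return (R.from_euler('z',yaw)*R.from_euler('x',np.pi)).as_rotvec()
def bars(P,m,zlo=.1255,zhi=.14):
    k=m&(P[...,2]>zlo)&(P[...,2]<zhi); lab,N=ndimage.label(k,np.ones((3,3))); out=[]
    for i in range(1,N+1):
        X=P[lab==i]
        if len(X)<60: continue
        (cx,cy),(w,h),a=cv2.minAreaRect((X[:,:2]*1000).astype(np.float32))
        if w<h: a+=90
        out.append((cx/1000,cy/1000,np.median(X[:,2]),a%180,max(w,h),min(w,h),len(X)))
    return np.array(out)
E
python3 - <<'E'
from look import *
print(down(0), get_eef_rot(), R.from_rotvec(get_eef_rot()).as_matrix().round(2).tolist())
t0=get_clock()
C=np.array([.52,.025])
for i,yaw in enumerate([0.3,0.3+np.pi,]):
    try:
        manip.move_pose([*C,.31],down(yaw))
    except manip.PlanningError as e: print(yaw,e); continue
    print(get_clock()-t0,get_q().round(2) if hasattr(get_q(),'round') else get_q())
    manip.pause(.2)
    c=imaging.calibration('wrist'); p,d=imaging.camera('wrist')
    z=dict(p=p,d=d,K=c["camera_matrix"],t=c["xyz"],a=c["attitude"]); np.savez(f"pics/w{i}.npz",**z); cv2.imwrite(f"pics/w{i}.png",p[:,:,::-1])
    P=cloud(**z); m=(d>0)&(np.hypot(P[...,0]-C[0],P[...,1]-C[1])<.15)
    b=bars(P,m); print(c['xyz'],b.round(4))
    r=np.hypot(P[...,0]-C[0],P[...,1]-C[1])
    print('lid z',np.median(P[...,2][m&(r<.06)&(r>.04)]),'glass',np.median(P[...,2][m&(r<.01)]))
E
```

```text
[3.14159265 0.         0.        ] [-5.65083625e-01 -3.08994534e+00  2.71288541e-03] [[-0.94, 0.35, -0.0], [0.35, 0.94, -0.0], [0.0, -0.0, -1.0]]
2.3917 [ 0.   -0.07  1.83  0.    1.39  1.27]
[0.59984438 0.05097404 0.4516521 ] [[ 5.932000e-01 -1.900000e-02  1.283000e-01  2.431740e+01  6.837300e+01
   1.061890e+01  8.720000e+02]
 [ 5.666000e-01  9.820000e-02  1.282000e-01  1.114650e+02  6.881790e+01
   1.084570e+01  8.880000e+02]
 [ 4.496000e-01  7.140000e-02  1.286000e-01  3.028960e+01  6.853220e+01
   1.103140e+01  6.680000e+02]
 [ 4.759000e-01 -4.530000e-02  1.284000e-01  1.167159e+02  6.856080e+01
   1.141120e+01  6.410000e+02]]
lid z 0.3584521938992229 glass 0.09223800912813501
5.2917 [ 0.   -0.07  1.83 -0.    1.39 -1.87]
[0.44044565 0.00103357 0.4518132 ] [[ 4.482000e-01  7.180000e-02  1.286000e-01  3.026190e+01  6.826250e+01
   1.093920e+01  8.930000e+02]
 [ 4.748000e-01 -4.500000e-02  1.284000e-01  1.171620e+02  6.863370e+01
   1.066170e+01  8.990000e+02]
 [ 5.914000e-01 -1.860000e-02  1.282000e-01  2.448570e+01  6.883750e+01
   1.085460e+01  6.390000e+02]
 [ 5.653000e-01  9.880000e-02  1.281000e-01  1.119666e+02  6.847970e+01
   1.198780e+01  6.280000e+02]]
lid z 0.35776743357407864 glass 0.09294425225736
```

View pics/w0.png

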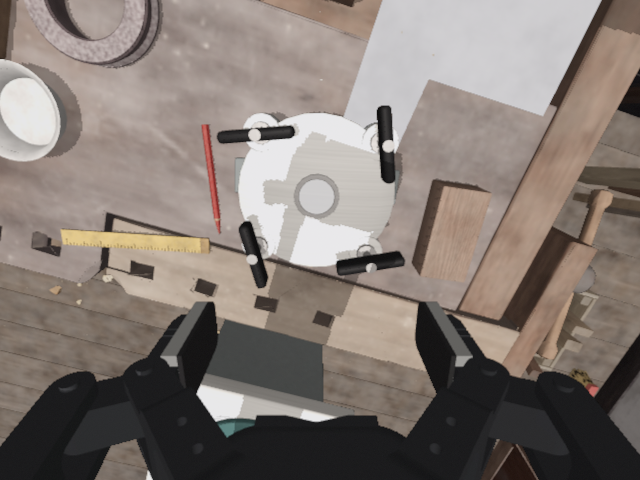

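The wrist picture shows the lid centred at about (316,195). The four knobs are at (387,145), (257,133), (253,255) and (370,264), all clear of the pencil and the block. The fitted square gives centre (0.5206, 0.0265), radius 85 mm and pot yaw 12.8°, and all of it agrees with the text.

```bash
cat > turn.py <<'E'
from look import *
KN={1:(.56595,.0985,111.7),2:(.4489,.0716,30.3),3:(.47535,-.04515,117.0),4:(.5923,-.0188,24.4)}
Z0=.1015; PITCH=.003
def pick(k,ang,room):
    """yaw (bar angle mod pi) whose wrist joint has room to turn clockwise; nearest to present"""
    x,y,_=KN[k]; q=get_q(); best=None
    for n in (-2,-1,0,1,2):
        yaw=ang+n*np.pi; q6=np.pi/2-yaw+np.arctan2(y,x)
        if -2.4<q6 and q6+room<2.4 and (best is None or abs(q6-q[5])<best[0]): best=(abs(q6-q[5]),yaw)
    return best[1]
def goto(k,turned,room,F=80):
    x,y,a=KN[k]; yaw=pick(k,np.radians(a)-turned,room); z=Z0-PITCH*turned
    manip.move_pose([x,y,.15],down(yaw)); manip.move_l([x,y,z],None,.2)
    T0=get_torque()[2]; F0=np.array(get_force()); t=get_clock(); eoat.clamp(F)
    print('knob',k,'yaw',round(yaw,2),'T0',round(T0,3),'clamp',round(get_clock()-t,2),'w',round(get_width(),4),'dF',(get_force()-F0).round(1),'t',round(get_clock(),2))
    return yaw,T0,F0
def rot(k,yaw,t0,turned,d=(0,0)):
    """hand to yaw-t with sink, t = further turn"""
    x,y,_=KN[k]; q=planner.inverse_kinematics([x+d[0],y+d[1],Z0-PITCH*(turned+t0)],down(yaw-t0)); manip.set_joints(q)
def leave():
    eoat.ungrasp(); p=get_tool_pos(); manip.move_l([p[0],p[1],.15],None,.2)
E
python3 - <<'E'
from turn import *
yaw,T0,F0=goto(1,0,1.2)
for t in (.25,.6,1.0):
    a=get_clock(); rot(1,yaw,t,0); print(t,round(get_clock()-a,2),'T',round(get_torque()[2]-T0,3),'F',(get_force()-F0).round(1),'p',np.round(get_tool_pos(),4))
a=get_clock(); leave(); print('leave',get_clock()-a,get_clock(),get_force().round(1),get_torque()[2])
E
```

```text
knob 1 yaw 1.95 T0 0.002 clamp 0.68 w 0.0096 dF [-3.9 -1.4  5.3] t 8.21
0.25 0.35 T -0.184 F [-2.7 -0.8  4.5] p [0.566  0.0984 0.1014]
0.6 0.43 T -0.231 F [-1.5 -1.2  5.2] p [0.5663 0.0984 0.1004]
1.0 0.47 T -0.206 F [-1.1 -2.4  5.3] p [0.5666 0.0983 0.0992]
leave 1.125 10.575 [-0.6 -0.2 -0.2] 0.02587199841220308
```

Run:
```python
from turn import *
yaw,T0,F0=goto(3,0,1.2)
rot(3,yaw,1.0,0); print('T',round(get_torque()[2]-T0,3),'F',(get_force()-F0).round(1)); leave()
manip.move_pose([.50,.02,.27],down(0.5))
c=imaging.calibration('wrist'); p,d=imaging.camera('wrist')
z=dict(p=p,d=d,K=c["camera_matrix"],t=c["xyz"],a=c["attitude"]); P=cloud(**z)
m=(d>0)&(np.hypot(P[...,0]-.5206,P[...,1]-.0265)<.15)
print(bars(P,m,.118).round(4)); cv2.imwrite('pics/w2.png',p[:,:,::-1]); print(get_clock())
```

```text
knob 3 yaw 2.04 T0 -0.008 clamp 0.68 w 0.0094 dF [-3.4 -1.4  5.4] t 12.89
T 0.027 F [-2.2 -0.9  5.1]
[[ 5.66500e-01  9.81000e-02  1.25100e-01  5.43279e+01  6.95592e+01
   1.12028e+01  1.40500e+03]
 [ 5.92900e-01 -1.89000e-02  1.27900e-01  2.43825e+01  6.91244e+01
   1.15179e+01  1.45300e+03]
 [ 4.50100e-01  7.20000e-02  1.28300e-01  3.06268e+01  6.85061e+01
   1.16136e+01  1.10600e+03]
 [ 4.76000e-01 -4.53000e-02  1.25200e-01  5.95618e+01  6.95473e+01
   1.12274e+01  8.77000e+02]]
15.7
```

View pics/w2.png

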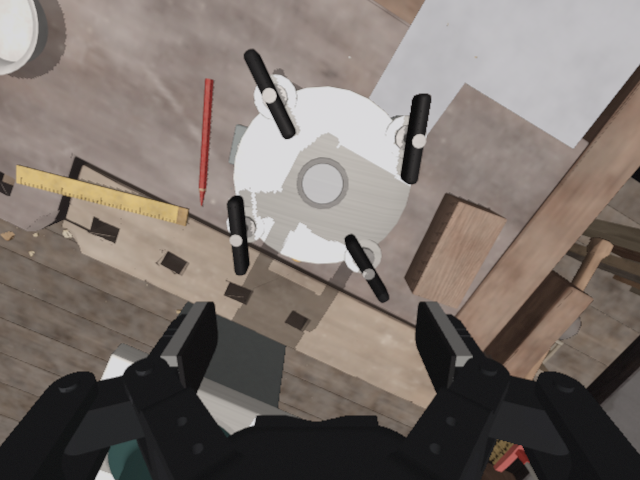

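The view at pixels (270,95) and (367,268) confirms knobs 1 and 3 turned 57° and sank 3 mm; 2 and 4 are untouched. Now the second pair. I'll sample the torque more closely here, because the single readings are ambiguous.

Run:
```python
from turn import *
for k in (2,4):
    yaw,T0,F0=goto(k,0,1.2); tq0=get_tau()[5]; print('after clamp T',[round(get_torque()[2]-T0,3) for _ in range(4)])
    for t in (.5,.9,.95,1.0):
        rot(k,yaw,t,0); s=[]
        for i in range(4): s.append((round(get_torque()[2]-T0,3),round(get_tau()[5]-tq0,3))); manip.pause(.04)
        print(t,s,'F',(get_force()-F0).round(1))
    leave()
print(get_clock())
```

```text
knob 2 yaw 3.67 T0 -0.044 clamp 0.68 w 0.01 dF [-0.9 -0.8  3.7] t 19.35
after clamp T [np.float64(0.08), np.float64(0.08), np.float64(0.08), np.float64(0.08)]
0.5 [(np.float64(-0.152), np.float64(-0.19)), (np.float64(-0.124), np.float64(-0.225)), (np.float64(-0.179), np.float64(-0.235)), (np.float64(-0.153), np.float64(-0.236))] F [-0.1 -2.9  4.9]
0.9 [(np.float64(-0.179), np.float64(-0.185)), (np.float64(-0.173), np.float64(-0.225)), (np.float64(-0.146), np.float64(-0.235)), (np.float64(-0.171), np.float64(-0.237))] F [-1.  -4.   4.4]
0.95 [(np.float64(0.017), np.float64(-0.069)), (np.float64(-0.002), np.float64(-0.111)), (np.float64(-0.043), np.float64(-0.12)), (np.float64(-0.05), np.float64(-0.121))] F [-1.5 -4.5  4.8]
1.0 [(np.float64(0.003), np.float64(-0.067)), (np.float64(-0.011), np.float64(-0.109)), (np.float64(-0.025), np.float64(-0.117)), (np.float64(-0.015), np.float64(-0.119))] F [-0.4 -4.2  5.5]
knob 4 yaw 3.57 T0 -0.013 clamp 0.68 w 0.0096 dF [-0.1 -3.1  2.6] t 24.73
after clamp T [np.float64(0.053), np.float64(0.053), np.float64(0.053), np.float64(0.053)]
0.5 [(np.float64(-0.142), np.float64(-0.205)), (np.float64(-0.178), np.float64(-0.245)), (np.float64(-0.195), np.float64(-0.255)), (np.float64(-0.154), np.float64(-0.258))] F [-0.7 -5.7  3.4]
0.9 [(np.float64(-0.194), np.float64(-0.206)), (np.float64(-0.182), np.float64(-0.246)), (np.float64(-0.179), np.float64(-0.256)), (np.float64(-0.196), np.float64(-0.258))] F [-0.2 -6.1  4.7]
0.95 [(np.float64(-0.068), np.float64(-0.089)), (np.float64(-0.025), np.float64(-0.131)), (np.float64(-0.062), np.float64(-0.14)), (np.float64(-0.045), np.float64(-0.141))] F [-0.8 -6.1  4.3]
1.0 [(np.float64(-0.041), np.float64(-0.085)), (np.float64(-0.105), np.float64(-0.127)), (np.float64(-0.037), np.float64(-0.135)), (np.float64(-0.092), np.float64(-0.137))] F [ 0.2 -6.1  3.5]
28.0417
```

```bash
cat >> turn.py <<'E'
def slow(k,yaw,t,turned,dur,dt):
    x,y,_=KN[k]; p=np.array([x,y,Z0-PITCH*(turned+t)]); manip.move_l(p,down(yaw-t),max(np.linalg.norm(p-get_tool_pos()),PITCH*dt)/dur)
E
python3 - <<'E'
from turn import *
yaw,T0,F0=goto(1,1.0,1.8); tq0=get_tau()[5]
rot(1,yaw,.45,1.0); print('T',round(get_torque()[2]-T0,3),get_tau()[5]-tq0)
t=.45
for dt,dur in ((.05,.3),(.05,.3),(.05,.6),(.05,.6)):
    t+=dt; a=get_clock(); slow(1,yaw,t,1.0,dur,dt); s=[]
    b=get_clock()
    for i in range(2): s+= [round(float(get_torque()[2]-T0),3),round(float(get_tau()[5]-tq0),3)]; manip.pause(.03)
    print(round(t,2),round(b-a,2),s,(get_force()-F0).round(1), get_tool_pos().round(4))
print('yaw',yaw,'T0',T0,'tq0',tq0,'t',t,get_clock())
E
```

```text
knob 1 yaw 4.09 T0 -0.003 clamp 0.68 w 0.0095 dF [ 0.3 -2.2  3.8] t 30.32
T -0.15 -0.025240812683477998
0.5 0.25 [0.013, 0.069, 0.007, 0.031] [ 0.4 -5.2  5.1] [0.5669 0.098  0.0977]
0.55 0.25 [0.001, 0.077, -0.041, 0.04] [ 2.  -4.7  6. ] [0.5669 0.098  0.0976]
0.6 0.25 [0.01, 0.079, -0.023, 0.042] [ 2.5 -5.6  4.1] [0.5669 0.098  0.0975]
0.65 0.25 [-0.022, 0.082, -0.034, 0.045] [ 1.6 -4.7  4.6] [0.5669 0.0979 0.0973]
yaw 4.09112542806746 T0 -0.0028432288728876373 tq0 -0.04468557075597346 t 0.6500000000000001 32.1
```

Run:
```python
from turn import *
yaw,T0,tq0,t=4.09112542806746,-.0028,-.0447,.65
for dt in (.02,.02,.02,.01,.05,.05):
    t+=dt; a=get_clock(); slow(1,yaw,t,1.0,.25,dt); s=[]
    b=get_clock()
    for i in range(2): s+= [round(float(get_torque()[2]-T0),3),round(float(get_tau()[5]-tq0),3)]; manip.pause(.02)
    print(round(t,2),round(b-a,2),s)
print(t,get_clock())
```

```text
0.67 0.25 [0.085, 0.169, 0.098, 0.159]
0.69 0.25 [0.125, 0.173, 0.03, 0.164]
0.71 0.25 [0.116, 0.175, 0.064, 0.166]
0.72 0.25 [0.092, 0.209, 0.172, 0.205]
0.77 0.25 [0.045, 0.096, 0.045, 0.072]
0.82 0.25 [-0.02, 0.11, -0.014, 0.086]
0.8200000000000002 33.8
```

Run:
```python
from turn import *
yaw,T0,tq0,t=4.09112542806746,-.0028,-.0447,.82
fine=False; n=0
while t<1.6:
    dt=.02 if fine else .05
    t+=dt; slow(1,yaw,t,1.0,.25,dt)
    u=float(get_tau()[5]-tq0); s=float(get_torque()[2]-T0); print(round(t,2),round(u,3),round(s,3))
    if not fine and u>.15: fine=True
    if fine: n+=1
    if u>.40 or n>5: break
print(t,get_clock())
```

```text
0.87 0.123 -0.003
0.92 0.147 0.064
0.97 0.166 0.068
0.99 0.247 0.187
1.01 0.27 0.233
1.03 0.264 0.191
1.05 0.268 0.221
1.07 0.277 0.22
1.07 35.8
```

Run:
```python
from turn import *
yaw,T0,tq0,t=4.09112542806746,-.0028,-.0447,1.07
fine=False; n=0
while t<1.6:
    dt=.02 if fine else .05
    t+=dt; slow(1,yaw,t,1.0,.25,dt)
    u=float(get_tau()[5]-tq0); s=float(get_torque()[2]-T0); print(round(t,2),round(u,3),round(s,3))
    if not fine and u>.21: fine=True
    if fine: n+=1
    if u>.43 or n>6: break
print(t,get_clock(),(get_force()).round(1))
```

```text
1.12 0.225 0.144
1.14 0.29 0.224
1.16 0.299 0.241
1.18 0.326 0.236
1.2 0.31 0.233
1.22 0.316 0.217
1.24 0.343 0.246
1.2400000000000002 37.55 [ 1.4 -6.5  6.5]
```

```bash
cat > lid.py <<'E'
from look import *
C=np.array([.5206,.0265]); W=np.radians(12.8)
def plane(z):
    P=cloud(**z); d=z['d']; X=P[...,0]-C[0]; Y=P[...,1]-C[1]; r=np.hypot(X,Y)
    m=(d>0)&(r<.072)&(r>.025)&(P[...,2]>.07)&(P[...,2]<.1)
    A=np.c_[X[m],Y[m],np.ones(m.sum())]; b=P[...,2][m]; w=np.ones(len(b),bool)
    for _ in range(8):
        s=np.linalg.lstsq(A[w],b[w],rcond=None)[0]; w=abs(b-A@s)<.0025
    # height at ears 1..4
    return w.sum(), np.array([s@[.085*np.cos(W+a),.085*np.sin(W+a),1] for a in np.radians([45,135,225,315])])*1000
def shot(n):
    c=imaging.calibration(n); p,d=imaging.camera(n); return dict(p=p,d=d,K=c["camera_matrix"],t=c["xyz"],a=c["attitude"])
E
python3 - <<'E'
from lid import *
for n in ('scene','side'):
    a=plane(np.load(f'pics/{n}0.npz')); z=shot(n); np.savez(f'pics/{n}1.npz',**z); b=plane(z); print(n,a[0],b[0],a[1].round(2),b[1].round(2),(b[1]-a[1]).round(2))
    cv2.imwrite(f'pics/{n}1.png',cv2.resize(z['p'][190:350,260:480] if n=='scene' else z['p'][150:280,260:420],None,fx=3,fy=3)[:,:,::-1])
print(get_eef_rot(),down(4.0911-1.24),get_width())
E
```

```text
scene 2029 2184 [89.01 88.8  89.07 89.27] [84.53 85.94 87.62 86.2 ] [-4.48 -2.85 -1.45 -3.07]
side 843 696 [90.13 89.61 89.99 90.52] [85.76 86.33 88.47 87.9 ] [-4.37 -3.28 -1.53 -2.62]
[ 4.48788674e-01  3.10699558e+00 -2.45147089e-03] [4.54702079e-01 3.10851257e+00 1.90341499e-16] 0.009863082383532364
```

View pics/scene1.png

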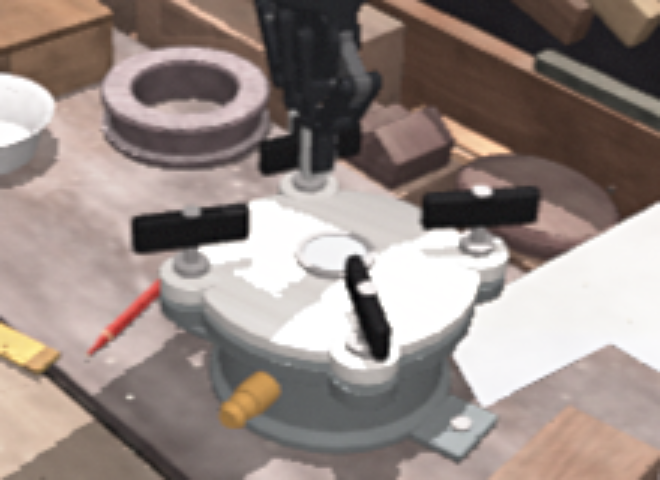

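Lid ear 1 is down 4.45 mm and ear 3 down 1.5 mm, so the tilt is about 0.0175 rad, which is safe. The crop shows the hand on knob 1 at (310,150), with the bar following the fingers. I'll add a few fine steps, then do knob 3.

```bash
cat >> turn.py <<'E'
def tighten(k,blind,goal,up,tmax,turned=1.0):
    """blind turn, .05 steps until tau reading > up, then .02 steps to goal"""
    x,y,a=KN[k]; yaw,T0,F0=goto(k,turned,max(tmax,blind)+.02); tq0=get_tau()[5]; print('clampT',round(get_torque()[2]-T0,3))
    rot(k,yaw,blind,turned); t=blind; fine=False
    while t<tmax-.01:
        dt=.02 if fine else .05
        t+=dt; slow(k,yaw,t,turned,.25,dt)
        u=float(get_tau()[5]-tq0); s=float(get_torque()[2]-T0); print((round(t,2),round(u,3),round(s,3)),end=' ')
        if u>up: fine=True
        if u>goal: break
    print('\nstate',k,yaw,T0,tq0,t,get_clock())
E
python3 - <<'E'
from turn import *
yaw,T0,tq0,t=4.09112542806746,-.0028,-.0447,1.24
for dt in (.02,.02,.02,.02):
    t+=dt; slow(1,yaw,t,1.0,.25,dt)
    u=float(get_tau()[5]-tq0); s=float(get_torque()[2]-T0); print(round(t,2),round(u,3),round(s,3))
    if u>.40: break
leave(); print(get_clock())
tighten(3,.6,.40,.2,.95)
E
```

```text
1.26 0.324 0.253
1.28 0.319 0.239
1.3 0.346 0.318
1.32 0.374 0.29
39.7917
knob 3 yaw 1.04 T0 -0.027 clamp 0.68 w 0.0097 dF [-1.6 -0.   4.2] t 42.18
clampT 0.049
(0.65, 0.022, 0.095) (0.7, 0.031, 0.011) (0.75, 0.047, 0.017) (0.8, 0.05, -0.004) (0.85, 0.067, 0.057) (0.9, 0.068, 0.028) (0.95, 0.078, 0.088) 
state 3 1.0420352248333655 -0.026690528934650373 0.03128357115201652 0.9500000000000003 44.5583
```

Run:
```python
from turn import *
k,yaw,T0,tq0,t=3,1.0420352248333655,-.0267,.03128,.95
fine=False
while t<1.6:
    dt=.025 if fine else .06
    t+=dt; slow(k,yaw,t,1.0,.25,dt)
    u=float(get_tau()[5]-tq0); s=float(get_torque()[2]-T0); print((round(t,3),round(u,3),round(s,3)),end=' ')
    if u>.13: fine=True
    if u>.27: break
print(t,get_clock())
```

```text
(1.01, 0.068, 0.046) (1.07, 0.108, 0.13) (1.13, 0.103, 0.115) (1.19, 0.118, 0.13) (1.25, 0.181, 0.187) (1.275, 0.299, 0.351) 1.2750000000000001 46.0583
```

Run:
```python
from turn import *
from lid import plane,shot
k,yaw,T0,tq0,t=3,1.0420352248333655,-.0267,.03128,1.275
for dt in (.025,.02):
    t+=dt; slow(k,yaw,t,1.0,.25,dt); print(t,round(get_tau()[5]-tq0,3),round(get_torque()[2]-T0,3))
leave()
for n in ('scene','side'):
    print(n,(plane(shot(n))[1]-plane(np.load(f'pics/{n}0.npz'))[1]).round(2))
print(get_clock())
```

```text
1.2999999999999998 0.264 0.337
1.3199999999999998 0.275 0.283
scene [-4.37 -4.29 -3.84 -3.92]
side [-4.72 -4.03 -3.87 -4.57]
47.8
```

Run:
```python
from turn import *
from lid import shot
for n in ('scene','side','wrist'):
    z=shot(n); P=cloud(**z); m=(z['d']>0); br=z['p'].max(2)
    for k,(x,y,a) in KN.items():
        q=m&(np.hypot(P[...,0]-x,P[...,1]-y)<.04)&(P[...,2]>.10)&(P[...,2]<.14)
        X=P[q]
        if len(X)<60: continue
        top=np.percentile(X[:,2],97); T=X[X[:,2]>top-.004][:,:2]
        v=np.linalg.svd(T-T.mean(0),full_matrices=False)[2][0]; print(n,k,len(T),'ang',round(np.degrees(np.arctan2(v[1],v[0]))%180,1),'top',round(top,4))
    if n=='wrist': cv2.imwrite('pics/w3.png',z['p'][:,:,::-1])
```

```text
scene 1 62 ang 166.8 top 0.1235
scene 2 162 ang 152.6 top 0.1276
scene 3 160 ang 165.2 top 0.1239
scene 4 94 ang 148.0 top 0.1276
side 1 89 ang 163.5 top 0.1245
side 2 78 ang 153.5 top 0.1288
side 3 71 ang 166.4 top 0.1248
side 4 61 ang 148.5 top 0.1287
wrist 1 761 ang 158.2 top 0.1217
wrist 2 859 ang 150.6 top 0.1269
wrist 3 2116 ang 166.4 top 0.1234
wrist 4 3246 ang 147.0 top 0.1271
```

View pics/w3.png

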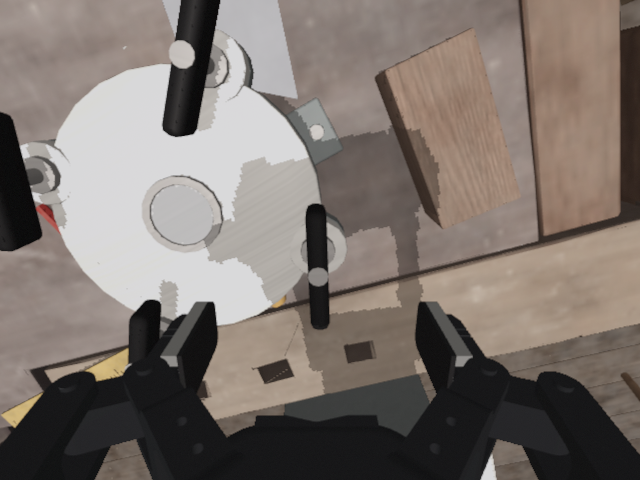

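The picture shows knob 3 at (318,265), knob 4 at (190,65) and a level lid; all the bar angles match the commanded turns. Knob 1 may have eased when knob 3 followed, so I'll re-touch it before starting the other pair.

```bash
cat >> turn.py <<'E'
def read(T0,tq0,cT): return round(float(get_tau()[5]-tq0+cT),3),round(float(get_torque()[2]-T0),3)
E
python3 - <<'E'
from turn import *
a=get_clock(); yaw,T0,F0=goto(1,2.32,.3); tq0=get_tau()[5]; cT=get_torque()[2]-T0; print(cT)
t=0
for i in range(5):
    t+=.02; slow(1,yaw,t,2.32,.25,.02); u,s=read(T0,tq0,cT); print(round(t,2),u,s)
    if (u+s)/2>.37: break
print(t,yaw,T0,tq0,cT,get_clock())
E
```

```text
knob 1 yaw 2.77 T0 0.027 clamp 0.67 w 0.0094 dF [-3.  -4.9  6. ] t 51.41
0.18486929700742666
0.02 0.244 0.284
0.04 0.194 0.299
0.06 0.221 0.243
0.08 0.25 0.253
0.1 0.279 0.233
0.1 2.7711254280674593 0.026615728818187807 0.2612481638789177 0.18486929700742666 52.6583
```

```bash
cat > second.py <<'E'
from turn import *
def second(k,blind,goal,tmax=1.65):
    yaw,T0,F0=goto(k,1.0,tmax); tq0=get_tau()[5]; cT=get_torque()[2]-T0
    rot(k,yaw,blind,1.0); t=blind; base=None; fine=0
    while t<tmax-.03:
        dt=.025 if fine else .08
        t+=dt; slow(k,yaw,t,1.0,.25,dt); u,s=read(T0,tq0,cT); print((round(t,3),u,s),end=' ')
        if base is None: base=u
        if not fine and u>base+.06: fine=1; continue
        if fine: fine+=1
        if u>goal or fine>5: break
    print('\nstate',k,yaw,T0,tq0,cT,t,get_clock())
E
python3 - <<'E'
from second import *
yaw,T0,tq0,cT=2.7711254280674593,.0266,.26125,.18487; t=.1
for i in range(2):
    t+=.025; slow(1,yaw,t,2.32,.25,.02); print(read(T0,tq0,cT))
leave(); print(get_clock())
second(2,.6,.33)
E
```

```text
(0.305, 0.316)
(0.341, 0.336)
54.3083
knob 2 yaw 2.67 T0 0.01 clamp 0.67 w 0.0095 dF [-3.2 -2.7  6.1] t 55.94
(0.68, -0.115, -0.219) (0.76, -0.115, -0.158) (0.84, -0.115, -0.218) (0.92, -0.115, -0.225) (1.0, -0.107, -0.205) (1.08, -0.071, -0.176) (1.16, -0.036, -0.165) (1.185, 0.126, 0.102) (1.21, 0.14, 0.114) (1.235, 0.154, 0.124) (1.26, 0.159, 0.126) (1.285, 0.168, 0.109) 
state 2 2.670427416944075 0.009676962521155635 -0.021425913437269628 -0.019107316382247136 1.2849999999999995 59.5667
```

Run:
```python
from second import *
k,yaw,T0,tq0,cT,t=2,2.670427416944075,.00968,-.021426,-.0191,1.285
for i in range(5):
    t+=.035; slow(k,yaw,t,1.0,.25,.035); u,s=read(T0,tq0,cT); print(round(t,3),u,s)
    if u>.36: break
print(t,get_clock())
```

```text
1.32 0.156 0.146
1.355 0.173 0.139
1.39 0.185 0.141
1.425 0.189 0.126
1.46 0.197 0.17
1.4599999999999995 60.8167
```

Run:
```python
from second import *
k,yaw,T0,tq0,cT,t=2,2.670427416944075,.00968,-.021426,-.0191,1.46
for dt in (.05,.035,.035):
    t+=dt; slow(k,yaw,t,1.0,.25,dt); u,s=read(T0,tq0,cT); print(round(t,3),u,s)
    if u>.30: break
leave(); print(t,get_clock())
k=4; yaw,T0,F0=goto(k,1.0,1.7); tq0=get_tau()[5]; cT=get_torque()[2]-T0
rot(k,yaw,.85,1.0); t=.85; f=0
while t<1.29:
    dt=.03 if f else .08
    t+=dt; slow(k,yaw,t,1.0,.25,dt); u,s=read(T0,tq0,cT); print((round(t,3),u,s),end=' ')
    if not f and u>.08: f=1
    if u>.3: break
print('\nstate',yaw,T0,tq0,cT,t,get_clock())
```

```text
1.51 0.168 0.123
1.545 0.238 0.212
1.58 0.233 0.147
1.5799999999999998 62.7167
knob 4 yaw 2.57 T0 0.021 clamp 0.67 w 0.0096 dF [-4.1 -3.3  6. ] t 65.27
(0.93, -0.031, -0.08) (1.01, -0.002, -0.123) (1.09, 0.023, -0.072) (1.17, 0.049, -0.071) (1.25, 0.107, -0.032) (1.28, 0.233, 0.228) (1.31, 0.249, 0.146) 
state 2.5674529910764097 0.021245598441420935 0.04761848598718643 0.050691541970948786 1.3100000000000003 67.8417
```

Run:
```python
from second import *
k,yaw,T0,tq0,cT,t=4,2.5674529910764097,.021246,.0476185,.0506915,1.31
t+=.04; slow(k,yaw,t,1.0,.25,.04); print(read(T0,tq0,cT))
eoat.ungrasp(); p=get_tool_pos(); manip.move_l([p[0],p[1],.125],None,.2); print(get_clock(),get_force().round(1),get_width())
from lid import plane,shot
for n in ('scene','side'): print((plane(shot(n))[1]-plane(np.load(f'pics/{n}0.npz'))[1]).round(2))
print(job.job_done(),get_clock())
```

```text
(0.224, 0.187)
69.1083 [-0.7  0.4 -0.6] 0.08565503290839035
[-5.17 -4.79 -3.98 -4.36]
[-5.   -4.41 -4.54 -5.13]
the job is handed in; nothing more can be done
the job is handed in; nothing more can be done
```

I handed the job in at about 69 s: all four knobs were turned down crosswise in two passes and the hand let go. Two things are unconfirmed: there was no time to re-check knobs 2 and 4 (their end tightness is only estimated from torque readings), and the camera puts the lid level only to within a few thousandths of a radian, near the 0.008 limit.

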